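Close up a front hub: cone and split lock ring

TASK

A front hub shell is being put back together on its axle, which is clamped upright in the vice; with its upper bearing still open the shell leans to one side. Slide the steel cone over the axle, nose down, and press it onto the ring of balls until it is fully home and the shell stands true on the axle. Only then slide the brass split ring over the axle, taper down, and push it firmly home in the top of the cone with about 10 to 20 N; at no time press cone or ring harder than 30 N, which would dent the ball track, do not tip either part over, and leave the grease jar, the hex key and the spoke key where they are.

Things in the scene. Friction and masses are not known exactly. Their poses are not given: they have to be found in the camera images.
- vice: Blue machine vice with aluminium soft jaws, fixed to the bench; base about 170 x 76 mm, jaws 62 mm high, screw towards its -x. Origin on the bench below the axle, z up along the axle. The axle, bare steel, 17 mm across, stands exactly upright in it, fixed, from the jaws to 188 mm above the bench.
- axle_top (a point): Centre of the top end of the axle, 188 mm above the bench; the end is bevelled 3 mm x 45 degrees. Axes as the vice's.
- hub: Black hub shell round the axle, 68 mm across the spoke flanges. Origin on the axle 84 mm above the bench, z along the shell. It tips about this origin, stiffly (about 0.25 N m of friction; it stays where it is put), and starts leaning 2 to 4.5 degrees. Upper rim at z = 66 mm, 51 mm across, mouth 45 mm wide; in the mouth 14 steel balls, 7 mm each, on a 36 mm circle at z = 56 mm.
- ball_ring (a point): Centre of the circle of balls in the hub's upper mouth, 56 mm along the shell from the hub's origin; off the axle as long as the shell leans.
- cone: Steel bearing cone, 32 mm high, loose, standing nose down. Origin at the centre of its nose end, z up. Bore 18 mm right through. 45 degree nose, 21 to 39 mm across over the lowest 9 mm, rim to 11 mm, then a straight neck 34 mm across to hold it by. Its top opens in a 30 degree counter-taper, 27 mm wide, 7 mm deep. Home: origin 53.5 mm along the hub's z, neck 19 mm proud of the hub's rim.
- lock_ring: Brass split lock ring, 18 mm high, loose, standing taper down. Origin at the centre of its lower end, z up. Bore 18 mm. Outside: 30 degree taper from 20 to 29 mm across over the lowest 7.5 mm, above 8.5 mm a straight knurled collar 31 mm across, to hold it by. A narrow dark slit. Home: origin 26 mm above the cone's, its collar 3 mm clear of the cone's top.
- grease_jar: White and red grease jar with a black lid, 54 mm across, 70 mm high, standing on the bench. Origin at the centre of its underside. Leave it alone.
- hex_key: Green-handled T-shaped hex key, 156 x 86 mm, 19 mm high, lying on the bench. Origin at the middle of its underside. Leave it alone.
- spoke_key: Small round red spoke key, 34 x 43 mm, 9 mm high, lying on the bench. Origin at the middle of its underside. Leave it alone.
Things that resemble listed ones, but are neither listed nor needed, are in the scene too. There is more than one size of the cone; the one meant has the size given above.

How it is judged:
By the outcome, as a careful person would: the job done as asked, in the order asked, and still so for the second after the job is handed in, with the robot touching nothing.
It also fails if it takes over 72 s, if anything falls off the work surface, if the arm or the gripper's body presses on something with over 40 N, if the wrist force passes 120 N, or if a joint passes its speed limit or range.

ROBOT

A 6-joint arm with a two-finger parallel gripper is mounted at the origin on a cart in front of the work surface, level with it; the furniture and walls round the work are solid. World frame = base frame: x ahead of the robot, y to its left, z up, the work surface at z = 0. Lengths are in m, angles in rad, forces in N, time in s.
With the tool pointing down it reaches from about 0.3 to 1 m from the base axis. Payload 5.1 kg.
Tool frame: the origin (TCP) lies midway between the tips of the shut fingers; the grasp point (between the pads) lies 19 mm behind it (r.pinch_z is the z of the grasp point in the tool frame, in m); z points along the fingers, x is the direction in which the jaws open and shut, and the axes are right-handed (so a half turn about z gives the same grasp; the last joint's range is limited). The gripper opens to 95 mm and grips with 3 to 60 N. Pads are 20 mm wide; open, the fingers measure 119 mm over their backs; the gripper's body (75 mm by 180 mm) begins 59 mm behind the grasp point.
Start: joints at [1.21, 0.124, 1.65, -0, 1.367, -0.083], TCP at [0.178, 0.625, 0.215] pointing down, gripper open.
Joint ranges: [-2.61, 2.61], [-1.02, 2.33], [0.03, 2.71], [-1.35, 4.49], [0.32, 2.68], [-2.91, 2.91]. Speed limits (rad/s): [2.57, 2.57, 3.14, 3.14, 3.14, 3.14].

INTERFACE

Orientations are given as a unit quaternion [x, y, z, w].
In Python, from station import r, claw, planner, eyes, telemetry gives the robot as it stands. Calls block until the motion is done:
- r.goto(position, orientation): joint-space move of the TCP to a pose.
- r.move_l(position, feed=0.15, frame=None): straight line of the TCP; frame=None keeps the orientation; feed is the mean speed in m/s.
- r.goto_joints(angles): joint-space move.
- claw.command_gripper(opening, effort=None): finger opening in m; effort is the grip in N (None keeps the last); returns when the fingers have stopped.
- r.pause(seconds).
- planner.ik(position, orientation): joint angles nearest the present ones, or None.
- eyes.snapshot(name): name is "scene" or "top" or "wrist"; returns the picture (400x640x3 uint8, red, green, blue); there is no depth.
- eyes.get_calibration(name): a dict with "fx", "fy", "cx", "cy" (pixels), "rvec" (rotation vector, rad) and "tvec" (3), from world to camera coordinates, as OpenCV has them. Camera axes: x right, y down, z forward; pixel columns grow to the right and rows downward; lengths in m; the calibration is good to about 2 mm. A picture is of the moment at which its call begins: read the wrist's pose just before it. get_calibration takes no time and is no camera call; for the wrist camera it gives the pose at the moment of the call.
A pose or a line that the arm cannot do raises r.Unreachable and nothing moves.
- r.finish_job(): hands the job in, once; it reports no verdict.
Readings, each from a call of its own:
- telemetry.current_time(): time.
- telemetry.current_joint_positions(): joint angles.
- telemetry.current_joint_vel(): joint speeds.
- telemetry.current_joint_efforts(): joint torques, N m.
- telemetry.current_tcp_pos(): TCP position.
- telemetry.current_tool_rot(): TCP orientation.
- telemetry.current_ft_force(): force on the tool from outside, world axes, zero at the start.
- telemetry.current_ft_torque(): the same for the moment, N m.
- telemetry.current_width(): finger opening in m.
Only numpy, scipy, OpenCV 4.12 (cv2) and the standard library are available. Lean on these libraries where they do the work, as an engineer would, in place of code of your own. Each camera call takes 0.05 s, during which the arm holds its last target.

## Working session

There is one attempt and no reset: what is moved stays moved. The work goes in short steps, each a Python script; the robot and the scene stay as the last script left them, time stands still between calls to the robot, and variables do not carry over. Pictures are saved under pics/ and viewed, and the job is handed in when it is done.

```bash
ls; mkdir -p pics; python3 - <<'E'
from station import r, claw, planner, eyes, telemetry
import cv2
for n in ["scene","top","wrist"]:
    im=eyes.snapshot(n); cv2.imwrite(f"pics/{n}0.png",im[:,:,::-1]); c=eyes.get_calibration(n); print(n,c)
print(telemetry.current_time(),telemetry.current_tcp_pos(),telemetry.current_tool_rot(),r.pinch_z)
E
```

```text
pics
scene {'fx': 453.5511161240289, 'fy': 453.5511161240289, 'cx': 321.8339827425222, 'cy': 198.83507618590832, 'rvec': array([ 2.29470384, -0.5488789 ,  0.20657314]), 'tvec': array([-0.53648972,  0.26879952,  1.08012812])}
top {'fx': 374.9684992425281, 'fy': 374.9684992425281, 'cx': 321.8931754858247, 'cy': 200.46687808006874, 'rvec': array([ 2.18458754, -2.16739225,  0.12130191]), 'tvec': array([-0.05796609,  0.60764053,  1.10368197])}
wrist {'fx': 354.8925974756852, 'fy': 354.8925974756852, 'cx': 312.95678587327086, 'cy': 190.8509229386274, 'rvec': array([-2.33805938, -1.7662543 , -0.22323253]), 'tvec': array([-0.65039156, -0.02806329,  0.38924349])}
0.15 [0.17811585 0.62460101 0.21367953] [ 7.98197310e-01  6.02395555e-01 -6.80421082e-04  4.32162784e-04] -0.0188
```

View pics/scene0.png

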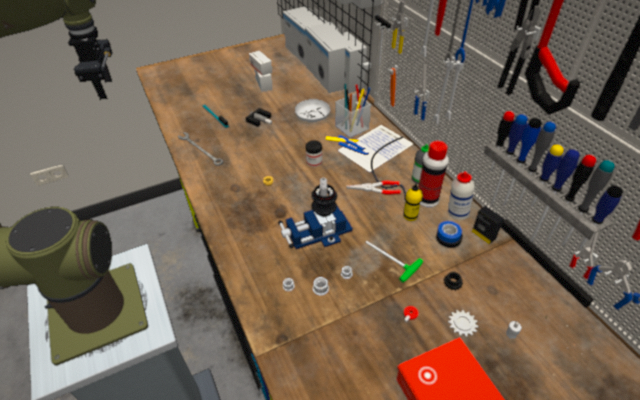

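View pics/top0.png

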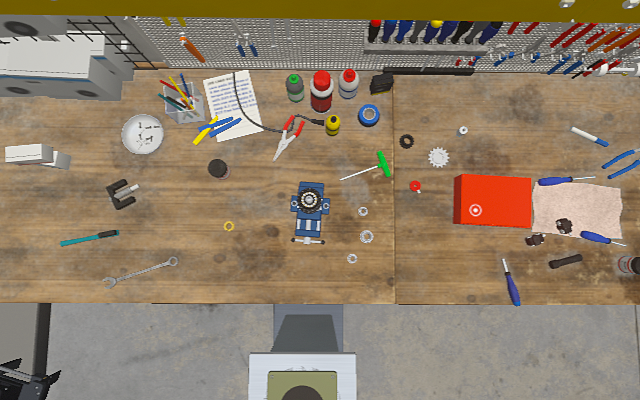

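View pics/wrist0.png

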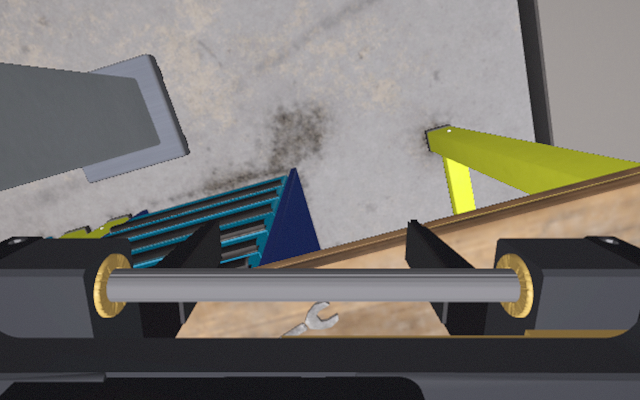

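The scene view shows three cone-like parts at (288,285), (320,285) and (347,271), a brass ring at (268,180), and the vice and hub at about (322,205). In the top view the cones are at (352,258), (366,237) and (363,211), the ring at (228,226) and the hub at (309,200). Next I'll enlarge these.

```bash
cat > h.py <<'E'
import numpy as np, cv2
def cam(c):
    R=cv2.Rodrigues(np.array(c["rvec"]))[0]; t=np.array(c["tvec"]); return R,t,-R.T@t
def ray(c,u,v):
    R,t,o=cam(c); d=R.T@np.array([(u-c["cx"])/c["fx"],(v-c["cy"])/c["fy"],1.]); return o,d/np.linalg.norm(d)
def onz(c,u,v,z):
    o,d=ray(c,u,v); return o+d*(z-o[2])/d[2]
def proj(c,P):
    R,t,o=cam(c); q=R@np.array(P,float)+t; return np.array([c["fx"]*q[0]/q[2]+c["cx"],c["fy"]*q[1]/q[2]+c["cy"]])
def crop(im,x0,y0,x1,y1,k,name):
    a=cv2.resize(im[y0:y1,x0:x1],None,fx=k,fy=k,interpolation=cv2.INTER_CUBIC); cv2.imwrite(name,a)
E
python3 - <<'E'
from h import *
from station import eyes,planner
t=cv2.imread("pics/top0.png"); s=cv2.imread("pics/scene0.png")
a=cv2.resize(t[190:270,280:400],None,fx=5,fy=5,interpolation=cv2.INTER_CUBIC); cv2.imwrite("pics/c1.png",a)
crop(s,240,160,370,300,4,"pics/c2.png")
ct=eyes.get_calibration("top"); 
for n in ["scene","top","wrist"]: print(n,cam(eyes.get_calibration(n))[2])
for n,u,v,z in [("c1",363,211,.032),("c2",366,237,.032),("c3",352,258,.032),("ring",228.5,226,.018),("axle",309,200,.188),("jar",218,168,.07)]: print(n,onz(ct,u,v,z))
E
```

```text
scene [ 0.23581506 -0.76512244  0.94113233]
top [ 0.49540753 -0.04008434  1.15916591]
wrist [0.11031745 0.64539203 0.38289216]
c1 [ 0.57706144 -0.17739561  0.032     ]
c2 [ 0.49905546 -0.18611589  0.032     ]
c3 [ 0.43649125 -0.14407987  0.032     ]
ring [0.52921033 0.22900471 0.018     ]
axle [ 0.59329918 -0.01777683  0.188     ]
jar [0.69729497 0.25288934 0.07      ]
```

View pics/c1.png

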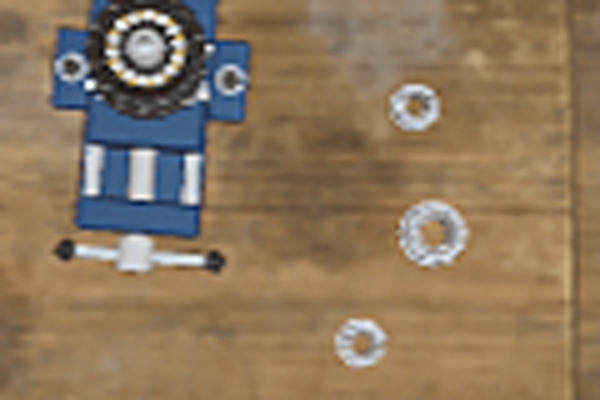

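View pics/c2.png

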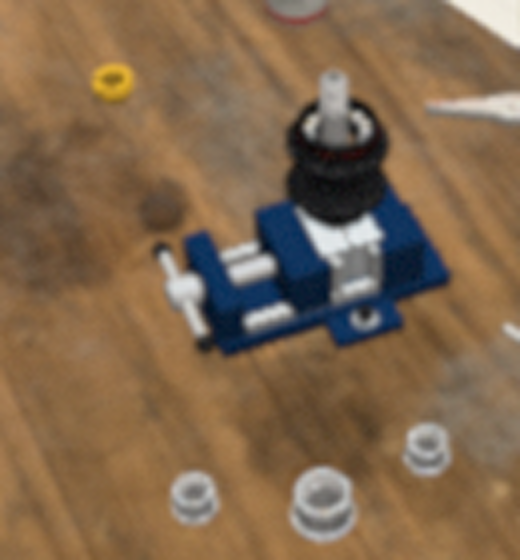

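```bash
python3 - <<'E'
from h import *
from station import *
from scipy.spatial.transform import Rotation as Ro
c=eyes.get_calibration("wrist");R,t,o=cam(c)
T=Ro.from_quat(telemetry.current_tool_rot()).as_matrix(); p=telemetry.current_tcp_pos()
print("cam in tool",T.T@(o-p)); print("optical axis, right, down in tool",T.T@R.T)
# wrist view from above the cones, jaws along y
q0=[2**-.5,2**-.5,0,0]
for q in ([2**-.5,2**-.5,0,0],[2**-.5,-2**-.5,0,0],[1,0,0,0]):
  for P in ([.5,-.186,.2],[.593,-.018,.3],[.529,.229,.2]):
    print(q,P,planner.ik(P,q))
E
```

```text
cam in tool [ 0.00112908 -0.07092279 -0.16920546]
optical axis, right, down in tool [[ 9.99999705e-01  6.98175567e-04  3.21075074e-04]
 [-7.56388663e-04  9.68035133e-01  2.50813496e-01]
 [-1.35700098e-04 -2.50813665e-01  9.68035375e-01]]
[0.7071067811865476, 0.7071067811865476, 0, 0] [0.5, -0.186, 0.2] [-4.56780996e-01 -1.26075032e-01  1.92480634e+00 -4.44089210e-16
  1.34286134e+00 -2.02757732e+00]
[0.7071067811865476, 0.7071067811865476, 0, 0] [0.593, -0.018, 0.3] [-1.20814422e-01 -3.99686446e-02  1.67730653e+00 -4.44089210e-16
  1.50425477e+00 -1.69161075e+00]
[0.7071067811865476, 0.7071067811865476, 0, 0] [0.529, 0.229, 0.2] [ 3.15417224e-01 -2.79968410e-02  1.83254177e+00 -4.44089210e-16
  1.33704772e+00 -1.25537910e+00]
[0.7071067811865476, -0.7071067811865476, 0, 0] [0.5, -0.186, 0.2] [-4.56780996e-01 -1.26075032e-01  1.92480634e+00 -4.44089210e-16
  1.34286134e+00  1.11401533e+00]
[0.7071067811865476, -0.7071067811865476, 0, 0] [0.593, -0.018, 0.3] [-1.20814422e-01 -3.99686446e-02  1.67730653e+00 -4.44089210e-16
  1.50425477e+00  1.44998190e+00]
[0.7071067811865476, -0.7071067811865476, 0, 0] [0.529, 0.229, 0.2] [ 3.15417224e-01 -2.79968410e-02  1.83254177e+00 -4.44089210e-16
  1.33704772e+00  1.88621355e+00]
[1, 0, 0, 0] [0.5, -0.186, 0.2] [-4.56780996e-01 -1.26075032e-01  1.92480634e+00 -4.44089210e-16
  1.34286134e+00 -4.56780996e-01]
[1, 0, 0, 0] [0.593, -0.018, 0.3] [-1.20814422e-01 -3.99686446e-02  1.67730653e+00 -4.44089210e-16
  1.50425477e+00 -1.20814422e-01]
[1, 0, 0, 0] [0.529, 0.229, 0.2] [ 3.15417224e-01 -2.79968410e-02  1.83254177e+00 -4.44089210e-16
  1.33704772e+00  3.15417224e-01]
```

```bash
python3 - <<'E'
from h import *
from station import *
import json
q1=[2**-.5,2**-.5,0,0]
out={}
def look(n):
    c=eyes.get_calibration("wrist"); im=eyes.snapshot("wrist")[:,:,::-1]; cv2.imwrite(f"pics/{n}.png",im)
    out[n]={k:(np.array(v).tolist()) for k,v in c.items()}
    print(n,telemetry.current_time(),telemetry.current_tcp_pos())
r.goto([.529,.229,.12],q1); look("w_ring")
r.move_l([.529,.229,.30],feed=.3)
r.goto([.593,-.018,.30],q1); look("w_axle")
r.goto([.499,-.186,.15],q1); look("w_cone")
json.dump(out,open("cal.json","w"))
print(telemetry.current_ft_force(),telemetry.current_time())
E
```

```text
w_ring 2.1417 [0.52888663 0.22983196 0.12026494]
w_axle 3.9417 [ 0.59272978 -0.01670791  0.29935645]
w_cone 4.9583 [ 0.50067489 -0.1855837   0.15184633]
[ 0.80793974  0.01922546 -0.30398514] 4.9583
```

View pics/w_ring.png

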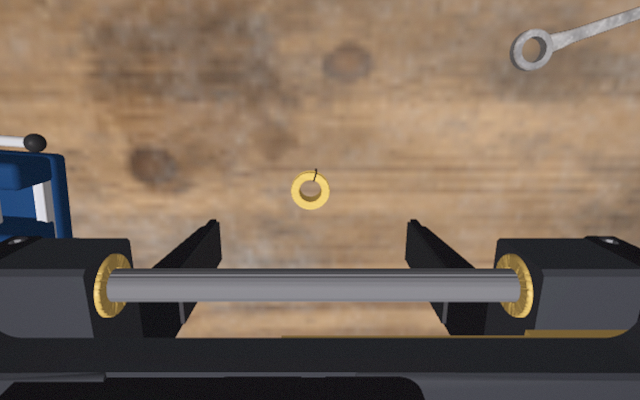

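View pics/w_axle.png

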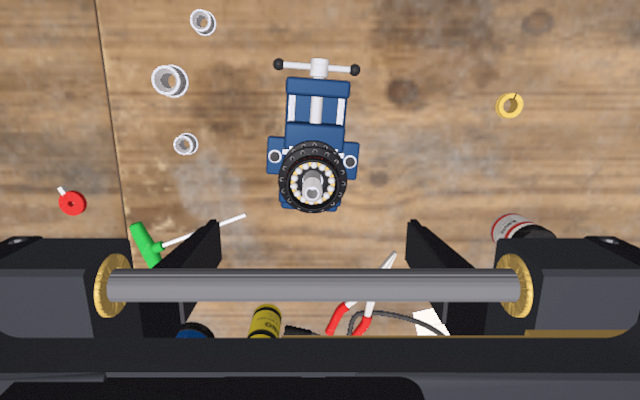

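View pics/w_cone.png

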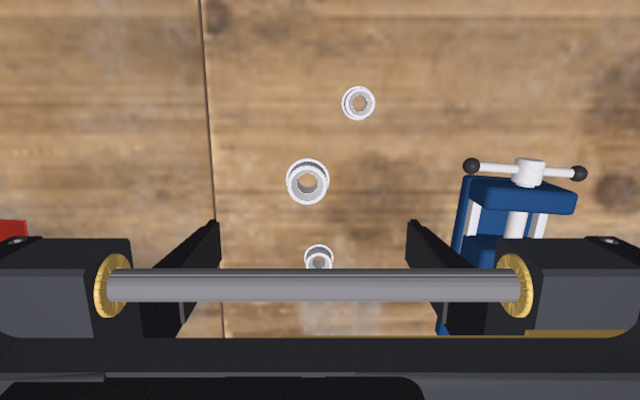

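The wrist views show the ring alone at (310,190), standing with its slit up. The axle top is at about (313,190) with the balls around it. The cones are at (358,103), (307,182) and (318,260). Next I'll enlarge these and measure them.

```bash
python3 - <<'E'
from h import *
import json
cal=json.load(open("cal.json"))
for n in cal:
    for k in ("rvec","tvec"): cal[n][k]=np.array(cal[n][k])
w=cv2.imread("pics/w_cone.png"); a=cv2.imread("pics/w_axle.png"); g=cv2.imread("pics/w_ring.png")
A=cv2.resize(w[75:270,270:390],None,fx=3,fy=3,interpolation=cv2.INTER_CUBIC)
B=cv2.resize(a[130:225,265:360],None,fx=6,fy=6,interpolation=cv2.INTER_CUBIC)
cv2.imwrite("pics/z_cones.png",A); cv2.imwrite("pics/z_axle.png",B)
def comp(mask,box):
    x0,y0,x1,y1=box; m=np.zeros_like(mask); m[y0:y1,x0:x1]=mask[y0:y1,x0:x1]
    cs,_=cv2.findContours(m,cv2.RETR_EXTERNAL,cv2.CHAIN_APPROX_NONE); c=max(cs,key=cv2.contourArea)
    return cv2.boundingRect(c),cv2.fitEllipse(c)
hsv=cv2.cvtColor(w,cv2.COLOR_BGR2HSV); m=((hsv[...,1]<60)&(hsv[...,2]>60)).astype(np.uint8)*255
for b in [(335,80,385,125),(275,145,340,215)]: print("cone",comp(m,b))
bb,e=comp(m,(275,145,340,215))
c=cal["w_cone"]
l=onz(c,bb[0],182,.01);rr=onz(c,bb[0]+bb[2],182,.01); print("big rim width mm",1e3*np.linalg.norm(l-rr))
bb2,_=comp(m,(335,80,385,125)); print("small",1e3*np.linalg.norm(onz(c,bb2[0],103,.01)-onz(c,bb2[0]+bb2[2],103,.01)))
hsv=cv2.cvtColor(g,cv2.COLOR_BGR2HSV); m=((hsv[...,0]>18)&(hsv[...,0]<32)&(hsv[...,1]>110)&(hsv[...,2]>130)).astype(np.uint8)*255
bb,e=comp(m,(280,160,345,220)); print("ring",bb,e)
c=cal["w_ring"]; print(onz(c,*e[0],.018),1e3*np.linalg.norm(onz(c,bb[0],190,.018)-onz(c,bb[0]+bb[2],190,.018)))
E
```

```text
cone ((341, 86, 35, 35), ((357.7960205078125, 102.83167266845703), (33.3013801574707, 34.141902923583984), 24.08305549621582))
cone ((285, 158, 45, 47), ((307.07568359375, 180.87351989746094), (43.63047409057617, 46.519405364990234), 3.8900372982025146))
big rim width mm 40.43580401121978
small 29.723905533417692
ring (291, 170, 39, 40) ((309.75372314453125, 189.639404296875), (37.334136962890625, 38.3589973449707), 118.78949737548828)
[0.52776674 0.22858734 0.018     ] 30.800809037560636
```

View pics/z_cones.png

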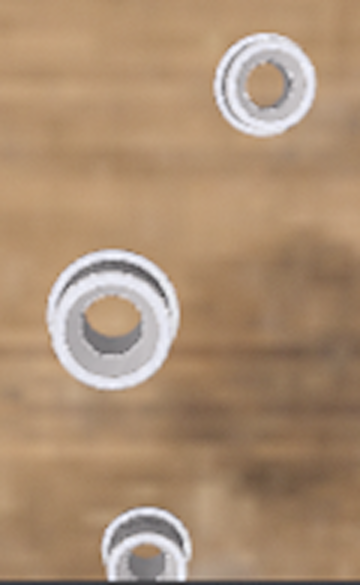

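View pics/z_axle.png

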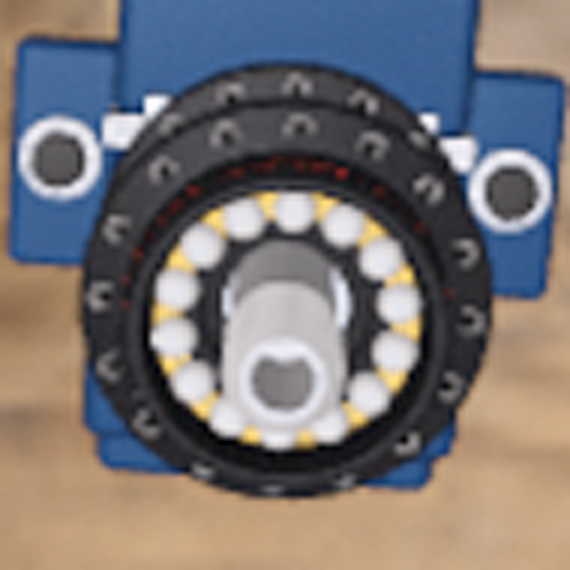

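Candidates for the cone, by wrist-image pixel:
- (358,103) and (318,260) are small, with a rim of about 30 mm.
- (307,182) measures 40 mm across the rim, which matches the 39 mm described. The crop shows it nose-down with the taper mouth up.

So the middle one is the one meant. The brass ring measures 30.8 mm, against 31 mm described. The hub leans towards the robot (-x). I'll grasp the cone by its neck now.

```bash
python3 - <<'E'
from h import *
from station import *
import json
cal=json.load(open("cal.json")); q1=[2**-.5,2**-.5,0,0]
b=np.array([0,-.0011,0])
cone=onz(cal["w_cone"],307.2,184.3,.032)+b; ax=onz(cal["w_axle"],312.3,193.3,.188)+b; ring=onz(cal["w_ring"],309.75,189.64,.018)+b
print("cone",cone,"ax",ax,"ring",ring)
json.dump(dict(cone=cone.tolist(),ax=ax.tolist(),ring=ring.tolist()),open("pos.json","w"))
claw.command_gripper(.052,effort=50)
r.move_l([cone[0],cone[1],.05],feed=.2,frame=q1)
r.pause(.2); print(telemetry.current_tcp_pos(),telemetry.current_tool_rot())
im=eyes.snapshot("wrist")[:,:,::-1]; crop(im,200,120,430,300,3,"pics/pre.png")
print(telemetry.current_time())
E
```

```text
cone [ 0.49919744 -0.19032068  0.032     ] ax [ 0.59654285 -0.0173206   0.188     ] ring [0.52776723 0.2274844  0.018     ]
[ 0.50051857 -0.19092222  0.05195661] [7.07070879e-01 7.07140533e-01 5.52604313e-04 1.65325773e-03]
6.7417
```

View pics/pre.png

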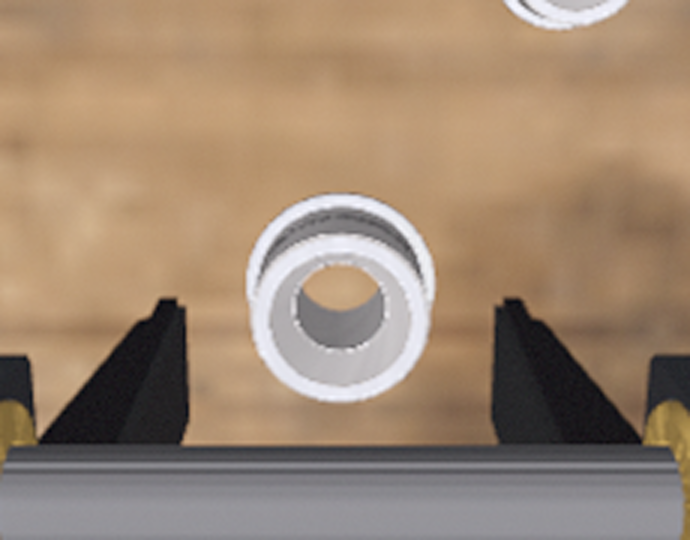

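```bash
cat >> h.py <<'E'
q1=[2**-.5,2**-.5,0,0]
def mv(P,feed=.15,corr=None,tol=.0006,n=2):
    "line to P, correcting standing error"
    from station import r,telemetry
    P=np.array(P,float); cmd=P.copy() if corr is None else P+corr
    for i in range(n+1):
        r.move_l(cmd.tolist(),feed=feed,frame=q1); r.pause(.1)
        e=P-np.array(telemetry.current_tcp_pos())
        if np.abs(e).max()<tol: break
        if i<n: cmd=cmd+e
    return cmd-P
E
python3 - <<'E'
from h import *
from station import *
print("re-est",onz(eyes.get_calibration("wrist"),313.7,226,.032)+[0,-.0011,0])
E
```

```text
re-est [ 0.49921221 -0.19020033  0.032     ]
```

```bash
python3 - <<'E'
from h import *
from station import *
cx,cy=.4992,-.1903
k=mv([cx,cy,.030],corr=np.array([-.0013,.0006,-.002]))
k=mv([cx,cy,.0167],feed=.08,corr=k); print(k,telemetry.current_tcp_pos(),telemetry.current_ft_force())
print("w",claw.command_gripper(.03,effort=50),telemetry.current_width())
r.pause(.1); print(telemetry.current_tcp_pos(),telemetry.current_ft_force())
mv([cx,cy,.06],feed=.15,corr=k,n=0)
print(telemetry.current_width(),telemetry.current_tcp_pos(),telemetry.current_ft_force())
r.move_l([cx-.0013,cy,.29],feed=.3,frame=q1)
im=eyes.snapshot("wrist")[:,:,::-1]; crop(im,200,120,430,300,3,"pics/held.png")
print(telemetry.current_time(),telemetry.current_ft_force(),telemetry.current_tcp_pos())
E
```

```text
[-1.92025597e-04  9.48236652e-05 -2.54694880e-04] [ 0.49897518 -0.19018289  0.01641163] [ 0.43954356 -0.06543426 -0.22420535]
w False 0.03290610244176386
[ 0.49907876 -0.19021025  0.01654421] [0.11191638 0.17718952 0.5335912 ]
0.033119590398070976 [ 0.49810061 -0.18975486  0.05844949] [-0.26788852 -0.15462578 -1.22869731]
10.7 [-0.92458126 -0.50454419 -0.28456329] [ 0.4967601  -0.18970695  0.286567  ]
```

View pics/held.png

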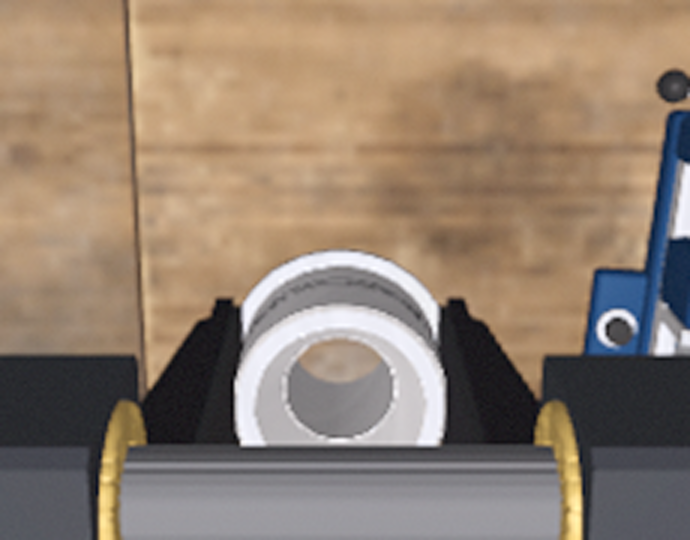

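The cone is held upright and centred between the pads. Now I'll move over the axle and descend with force guards.

```bash
python3 - <<'E'
from h import *
from station import *
import json
ax=np.array(json.load(open("pos.json"))["ax"])
r.goto([ax[0],ax[1],.26],q1)
k=mv([ax[0],ax[1],.212],feed=.15); r.pause(.2)
f0=np.array(telemetry.current_ft_force()); print("at",telemetry.current_tcp_pos(),k,f0,telemetry.current_time())
s=eyes.snapshot("scene")[:,:,::-1]; crop(s,270,150,370,250,6,"pics/s_align.png")
t=eyes.snapshot("top")[:,:,::-1]
z=.212
while z>.190:
    z-=.002
    r.move_l([ax[0]+k[0],ax[1]+k[1],z+k[2]],feed=.04,frame=q1)
    f=np.array(telemetry.current_ft_force())-f0
    print(round(z,4),np.round(telemetry.current_tcp_pos(),4),np.round(f,1))
    if abs(f[2])>5 or np.hypot(*f[:2])>6: break
np.save("f0.npy",f0); np.save("k.npy",k)
print(telemetry.current_time())
E
```

```text
at [ 0.59632864 -0.01738085  0.21150108] [-1.73368966e-04 -7.96937461e-05 -4.29384021e-04] [-0.45971139 -0.62974434 -0.89548153] 12.9917
0.21 [ 0.5962 -0.0174  0.2093] [0.8 0.5 1. ]
0.208 [ 0.5962 -0.0174  0.2073] [0.3 0.4 0.6]
0.206 [ 0.5962 -0.0174  0.2053] [0.5 0.9 0.3]
0.204 [ 0.5963 -0.0174  0.2033] [0.7 0.6 0.6]
0.202 [ 0.5963 -0.0174  0.2014] [-0.6  1.6  0.2]
0.2 [ 0.5961 -0.0176  0.1993] [-1.2  0.6  0.4]
0.198 [ 0.596  -0.0175  0.1971] [-0.3 -0.4 -1. ]
0.196 [ 0.596  -0.0175  0.1952] [-0.7 -0.9 -1.1]
0.194 [ 0.5961 -0.0175  0.1932] [-1.7 -1.8 -0.8]
0.192 [ 0.5961 -0.0175  0.1913] [-2.6 -2.2  0.5]
0.19 [ 0.5961 -0.0175  0.1893] [-3.6 -2.  -0.2]
15.8417
```

View pics/s_align.png

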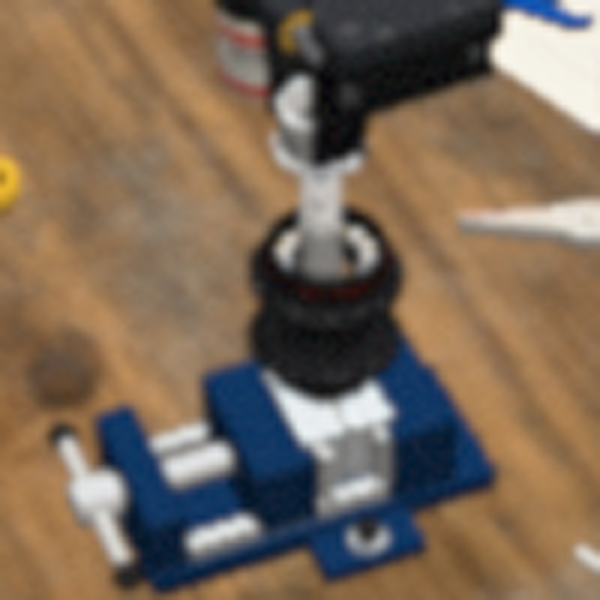

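```bash
cat >> h.py <<'E'
def descend(x,y,z,zend,k,f0,step=.001,fstop=8,g=1e-4,feed=.03,flat=12):
    from station import r,telemetry
    while z>zend:
        z-=step
        r.move_l([x+k[0],y+k[1],z+k[2]],feed=feed,frame=q1)
        f=np.mean([telemetry.current_ft_force() for _ in range(3)],0)-f0
        p=telemetry.current_tcp_pos()
        print(round(z,4),np.round([x,y],4),np.round(p,4),np.round(f,1),round(telemetry.current_time(),2))
        if f[2]>fstop or np.hypot(*f[:2])>flat: break
        if np.hypot(*f[:2])>1: x+=np.clip(g*f[0],-4e-4,4e-4); y+=np.clip(g*f[1],-4e-4,4e-4)
    return x,y,z
E
python3 - <<'E'
from h import *
from station import *
import json
ax=np.array(json.load(open("pos.json"))["ax"]); k=np.load("k.npy"); f0=np.load("f0.npy")
x,y,z=descend(ax[0]-.0003,ax[1]-.0002,.190,.153,k,f0,step=.0015,fstop=6)
json.dump([x,y,z],open("st.json","w"))
im=eyes.snapshot("wrist")[:,:,::-1]; crop(im,200,120,430,300,3,"pics/d1.png")
s=eyes.snapshot("scene")[:,:,::-1]; crop(s,270,150,370,250,6,"pics/d1s.png")
E
```

```text
0.1885 [ 0.5962 -0.0175] [ 0.5961 -0.0176  0.188 ] [-2.1 -1.8  0.3] 16.09
0.187 [ 0.596  -0.0177] [ 0.596  -0.0176  0.1865] [-2.5 -0.2  0. ] 16.34
0.1855 [ 0.5958 -0.0177] [ 0.5959 -0.0176  0.185 ] [-0.   0.   0.2] 16.59
0.184 [ 0.5958 -0.0177] [ 0.5958 -0.0176  0.1835] [-0.4  0.8  0.6] 16.84
0.1825 [ 0.5958 -0.0177] [ 0.5958 -0.0177  0.182 ] [-0.8  0.5  0.1] 17.09
0.181 [ 0.5958 -0.0177] [ 0.5957 -0.0177  0.1805] [1.  0.7 0.2] 17.34
0.1795 [ 0.5959 -0.0177] [ 0.5957 -0.0177  0.179 ] [ 1.   0.7 -0.4] 17.59
0.178 [ 0.596  -0.0176] [ 0.5958 -0.0176  0.1774] [ 0.7 -0.7  0.8] 17.84
0.1765 [ 0.5961 -0.0177] [ 0.5958 -0.0177  0.1759] [0.6 0.5 0. ] 18.09
0.175 [ 0.5961 -0.0177] [ 0.5958 -0.0177  0.1744] [-0.1  0.   0.4] 18.34
0.1735 [ 0.5961 -0.0177] [ 0.5958 -0.0177  0.1729] [-0.6 -0.5  0.7] 18.59
0.172 [ 0.5961 -0.0177] [ 0.5959 -0.0177  0.1714] [0.2 0.  0.3] 18.84
0.1705 [ 0.5961 -0.0177] [ 0.5958 -0.0177  0.1699] [-0.5 -0.7  0.3] 19.09
0.169 [ 0.5961 -0.0177] [ 0.5959 -0.0177  0.1684] [-0.5 -0.  -0.5] 19.34
0.1675 [ 0.5961 -0.0177] [ 0.5958 -0.0177  0.1669] [ 0.1 -0.2 -0.8] 19.59
0.166 [ 0.5961 -0.0177] [ 0.5959 -0.0177  0.1654] [ 0.1  0.3 -0.8] 19.84
0.1645 [ 0.5961 -0.0177] [ 0.5959 -0.0177  0.1639] [0.8 0.2 0.5] 20.09
0.163 [ 0.5961 -0.0177] [ 0.5958 -0.0177  0.1624] [-0.4 -0.7  0.9] 20.34
0.1615 [ 0.5961 -0.0177] [ 0.5959 -0.0177  0.1609] [0.1 0.5 0.5] 20.59
0.16 [ 0.5961 -0.0177] [ 0.5959 -0.0177  0.1594] [-0.2  0.1  0.2] 20.84
0.1585 [ 0.5961 -0.0177] [ 0.5959 -0.0177  0.1579] [ 0.5  0.4 -0. ] 21.09
0.157 [ 0.5961 -0.0177] [ 0.5959 -0.0177  0.1565] [0.6 1.  0.1] 21.34
0.1555 [ 0.5961 -0.0176] [ 0.5962 -0.0178  0.1558] [-1.2  1.   4.3] 21.59
0.154 [ 0.596  -0.0175] [ 0.5962 -0.0177  0.1545] [-2.  -1.   6.8] 21.84
```

```bash
python3 - <<'E'
from h import *
from station import *
import json
k=np.load("k.npy"); f0=np.load("f0.npy"); x,y,z=json.load(open("st.json"))
x,y,z=descend(x,y,z,.149,k,f0,step=.0005,fstop=17,feed=.02,g=5e-5)
json.dump([x,y,z],open("st.json","w"))
im=eyes.snapshot("wrist")[:,:,::-1]; crop(im,200,120,430,300,3,"pics/d2.png")
s=eyes.snapshot("scene")[:,:,::-1]; crop(s,270,150,370,250,6,"pics/d2s.png")
print(telemetry.current_width())
E
```

```text
0.1535 [ 0.596  -0.0175] [ 0.5963 -0.0177  0.1543] [-2.2 -1.   7.2] 22.19
0.153 [ 0.5959 -0.0175] [ 0.5963 -0.0177  0.1541] [-2.3  0.   8.2] 22.44
0.1525 [ 0.5958 -0.0175] [ 0.5963 -0.0177  0.1539] [-3.9  0.   8.8] 22.69
0.152 [ 0.5956 -0.0175] [ 0.5963 -0.0177  0.1537] [-3.1  0.4 10.7] 22.94
0.1515 [ 0.5954 -0.0175] [ 0.5963 -0.0177  0.1536] [-2.7  0.2 11.4] 23.19
0.151 [ 0.5953 -0.0175] [ 0.5963 -0.0177  0.1535] [-3.7  0.6 13. ] 23.44
0.1505 [ 0.5951 -0.0174] [ 0.5963 -0.0177  0.1534] [-4.  -0.1 13.9] 23.69
0.15 [ 0.5949 -0.0174] [ 0.5963 -0.0177  0.1534] [-5.5  0.5 14.9] 23.94
0.1495 [ 0.5946 -0.0174] [ 0.5964 -0.0177  0.1534] [-4.6  1.3 16.1] 24.19
0.149 [ 0.5944 -0.0174] [ 0.5964 -0.0177  0.1533] [-4.8  0.5 18.1] 24.44
0.03317369019576591
```

View pics/d2s.png

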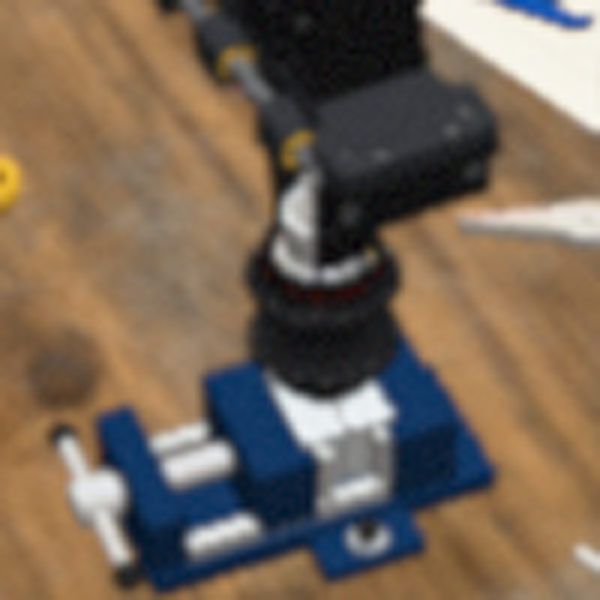

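View pics/d2.png

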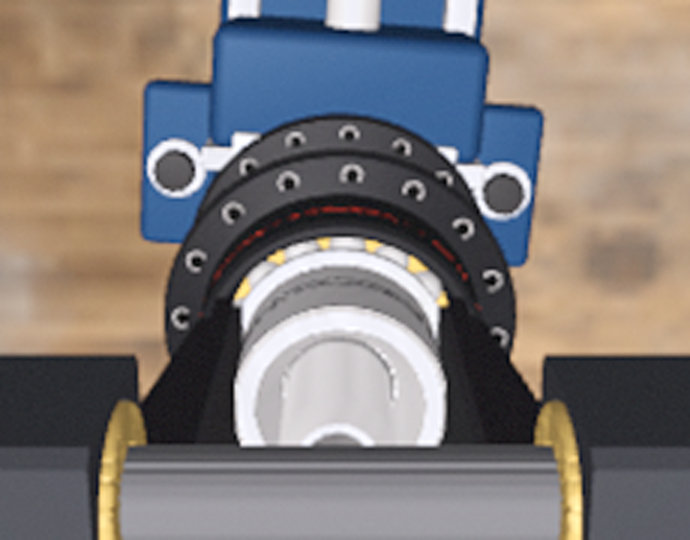

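```bash
python3 - <<'E'
from h import *
from station import *
import json
k=np.load("k.npy"); f0=np.load("f0.npy"); x,y,z=json.load(open("st.json"))
for xx,zz in [(.5955,.149),(.5965,.149),(.5965,.148),(.5975,.148)]:
    r.move_l([xx+k[0],y+k[1],zz+k[2]],feed=.02,frame=q1)
    f=np.mean([telemetry.current_ft_force() for _ in range(3)],0)-f0
    print(xx,zz,np.round(telemetry.current_tcp_pos(),4),np.round(f,1),telemetry.current_time())
    if f[2]>23: break
# relax
r.move_l([.596+k[0],y+k[1],.1530],feed=.03,frame=q1); r.pause(.1)
print(np.round(telemetry.current_tcp_pos(),4),np.round(telemetry.current_ft_force()-f0,1))
claw.command_gripper(.050); r.pause(.1)
print(np.round(telemetry.current_tcp_pos(),4),np.round(telemetry.current_ft_force()-f0,1))
r.move_l([.596+k[0],y+k[1],.215],feed=.12,frame=q1)
r.move_l([.596,y,.30],feed=.25,frame=q1); r.pause(.15)
c=eyes.get_calibration("wrist"); im=eyes.snapshot("wrist")[:,:,::-1]; cv2.imwrite("pics/seat_full.png",im); crop(im,265,130,360,225,6,"pics/seat_w.png")
json.dump({a:np.array(b).tolist() for a,b in c.items()},open("cal_seat.json","w"))
s=eyes.snapshot("scene")[:,:,::-1]; cv2.imwrite("pics/seat_sf.png",s);crop(s,280,160,360,240,7,"pics/seat_s.png")
print(telemetry.current_time())
E
```

```text
0.5955 0.149 [ 0.5964 -0.0177  0.1533] [-7.2  0.2 20.3] 24.7917
0.5965 0.149 [ 0.5965 -0.0177  0.1533] [-11.2   0.   21.6] 25.0417
0.5965 0.148 [ 0.5965 -0.0178  0.1531] [-13.4   0.3  25.3] 25.2917
[ 0.5962 -0.0176  0.1537] [-2.5  0.2  8. ]
[ 0.5958 -0.0174  0.1529] [-0.7  1.2  0.6]
27.7917
```

View pics/seat_w.png

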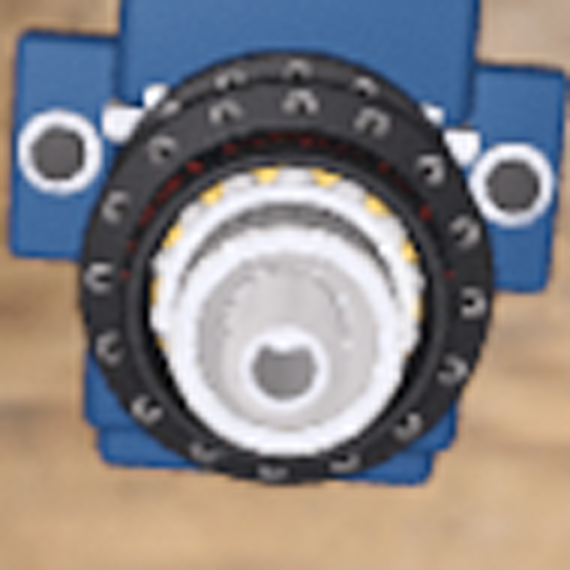

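View pics/seat_s.png

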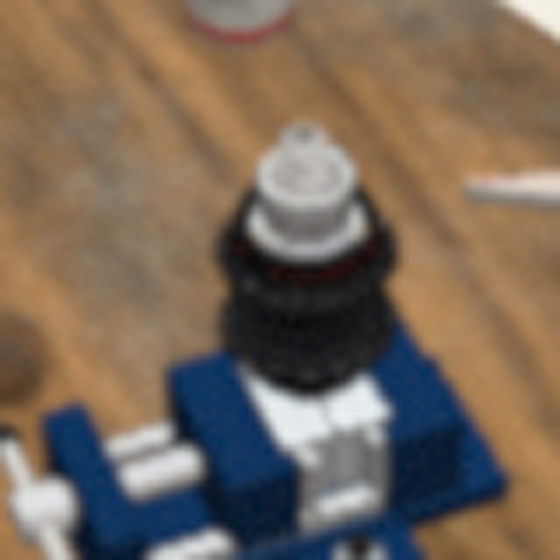

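```bash
python3 - <<'E'
from h import *
import json
pos=json.load(open("pos.json")); c0=json.load(open("cal.json"))["w_axle"]; c1=json.load(open("cal_seat.json"))
for n,c,px in [("before",c0,None),("after",c1,None)]:
    ax=onz(c,*( (312.3,193.3) if n=="before" else (312.2,191.2)),.188); print(n,ax)
    for z in (.14,.145,.15,.169):
        print(z,(proj(c,[ax[0],ax[1],z])-[265,130])*6, "px/10mm x", (proj(c,[ax[0]+.01,ax[1],z])-proj(c,[ax[0],ax[1],z]))*6)
for n,f in (("before","w_axle"),("after","seat_full")):
    im=cv2.imread(f"pics/{f}.png"); a=cv2.resize(im[130:225,265:360],None,fx=6,fy=6,interpolation=cv2.INTER_CUBIC)
    hsv=cv2.cvtColor(a,cv2.COLOR_BGR2HSV); m=((hsv[...,2]>140)|((hsv[...,1]>120)&(hsv[...,0]<40)&(hsv[...,2]>90))).astype(np.uint8)*255
    d=((hsv[...,2]<75)).astype(np.uint8)*255
    # radial outer contour of dark disc
    cs,_=cv2.findContours(cv2.morphologyEx(d,cv2.MORPH_CLOSE,np.ones((25,25))),cv2.RETR_EXTERNAL,cv2.CHAIN_APPROX_NONE); k=max(cs,key=cv2.contourArea)
    k=k[(k[:,0,1]>300)]
    print(n,"dark lower half ellipse",cv2.fitEllipse(k),cv2.boundingRect(k))
E
```

```text
before [ 0.59654285 -0.0162206   0.188     ]
0.14 [284.04002574 302.0406738 ] px/10mm x [-5.78717283e-02  6.13050243e+01]
0.145 [284.01816289 309.12341595] px/10mm x [-5.85473585e-02  6.21406931e+01]
0.15 [283.99565208 316.41607204] px/10mm x [-5.92379553e-02  6.29993523e+01]
0.169 [283.90366343 346.21693948] px/10mm x [-6.20067346e-02  6.64894730e+01]
after [ 0.59641196 -0.01645313  0.188     ]
0.14 [283.62155143 291.48328622] px/10mm x [-1.61689738e-02  6.18196201e+01]
0.145 [283.58319445 298.37275258] px/10mm x [-1.61199487e-02  6.26709491e+01]
0.15 [283.54369226 305.46791605] px/10mm x [-1.60608331e-02  6.35459529e+01]
0.169 [283.38218085 334.47769233] px/10mm x [-1.57281266e-02  6.71051653e+01]
before dark lower half ellipse ((285.28338623046875, 307.9273376464844), (375.55120849609375, 406.8251953125), 91.822998046875) (82, 301, 410, 196)
after dark lower half ellipse ((285.50830078125, 285.9524841308594), (391.3286437988281, 409.2194519042969), 95.0267333984375) (81, 301, 410, 183)
```

```bash
python3 - <<'E'
from h import *
from station import *
import json
r.move_l([.667,-.0175,.22],feed=.25,frame=q1); r.pause(.25)
c=eyes.get_calibration("wrist"); im=eyes.snapshot("wrist")[:,:,::-1]; cv2.imwrite("pics/nadir.png",im)
json.dump({a:np.array(b).tolist() for a,b in c.items()},open("cal_nadir.json","w"))
p=proj(c,[.5964,-.0163,.188]); print(p, telemetry.current_tcp_pos(),telemetry.current_time())
u,v=p.astype(int); crop(im,u-60,max(v-60,0),u+60,v+60,5,"pics/nadir_c.png"); print(u-60,v-60)
E
```

```text
[312.94551366  98.13955402] [ 0.66720809 -0.01754753  0.222007  ] 28.6667
252 38
```

View pics/nadir_c.png

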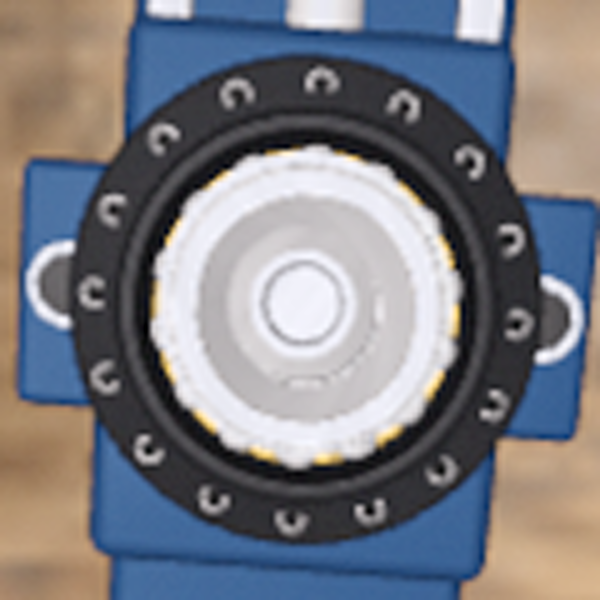

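Seen from straight above, the flange centre is at (307,301), the ball ring at (306,307) and the axle end at (303,303) in crop pixels, at 6.9 px/mm. They agree to within about 0.7 mm, and the lower flange is fully hidden. So the shell stands true and the cone is home. On to the ring.

```bash
python3 - <<'E'
from h import *
from station import *
import json
rg=np.array(json.load(open("pos.json"))["ring"])
r.move_l([.64,-.01,.29],feed=.3,frame=q1)
r.goto([rg[0],rg[1],.10],q1)
claw.command_gripper(.050,effort=50)
k=mv([rg[0],rg[1],.035],feed=.15); 
c=eyes.get_calibration("wrist"); im=eyes.snapshot("wrist")[:,:,::-1]; crop(im,200,120,430,300,3,"pics/rpre.png")
hsv=cv2.cvtColor(np.ascontiguousarray(im),cv2.COLOR_BGR2HSV); m=((hsv[...,0]>18)&(hsv[...,0]<32)&(hsv[...,1]>110)&(hsv[...,2]>130)).astype(np.uint8)*255
m[260:]=0; m[:,:240]=0; m[:,390:]=0
cs,_=cv2.findContours(m,cv2.RETR_EXTERNAL,cv2.CHAIN_APPROX_NONE); e=cv2.fitEllipse(max(cs,key=cv2.contourArea)); print(e,onz(c,*e[0],.018)+[0,-.0011,0],rg)
print(k,telemetry.current_tcp_pos(),telemetry.current_time())
np.save("kr.npy",k)
E
```

```text
((312.7584228515625, 229.49562072753906), (50.94669723510742, 52.35023880004883), 135.21241760253906) [0.52740121 0.22752985 0.018     ] [0.52776723 0.2274844  0.018     ]
[-1.91493495e-04 -8.34507093e-05 -4.10466256e-04] [0.52757306 0.22740222 0.03456343] 31.95
```

View pics/rpre.png

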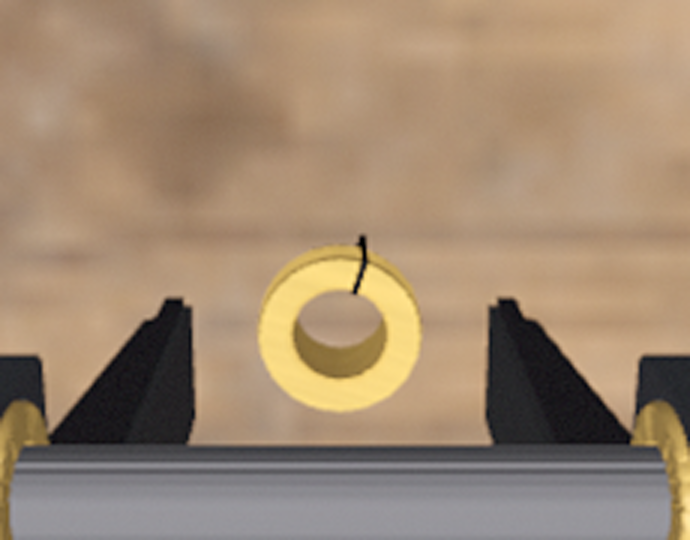

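The ring stands upright, with its top centre at crop (340,332), midway between the fingers. I'll grasp its collar.

```bash
python3 - <<'E'
from h import *
from station import *
import json
k=np.load("kr.npy"); x,y=.5278,.2275
k=mv([x,y,.0098],feed=.08,corr=k,tol=.0004); print(k,telemetry.current_tcp_pos())
claw.command_gripper(.027,effort=50); r.pause(.1)
print(telemetry.current_width(),telemetry.current_tcp_pos(),telemetry.current_ft_force())
r.move_l([x,y,.05],feed=.12,frame=q1)
r.move_l([x,y,.29],feed=.3,frame=q1)
im=eyes.snapshot("wrist")[:,:,::-1]; crop(im,200,120,430,300,3,"pics/rheld.png")
r.goto([.5959,-.0176,.26],q1)
k=mv([.5959,-.0176,.205],feed=.15,tol=.0004); r.pause(.15)
f0=np.mean([telemetry.current_ft_force() for _ in range(5)],0); print(telemetry.current_width(),telemetry.current_tcp_pos(),f0,telemetry.current_time())
s=eyes.snapshot("scene")[:,:,::-1]; crop(s,270,140,370,240,6,"pics/ralign.png")
np.save("f0.npy",f0); np.save("k.npy",k)
E
```

```text
[-1.91493495e-04 -8.34507093e-05 -4.10466256e-04] [0.52775704 0.22744656 0.00940046]
0.029413916721538976 [0.52785575 0.22752343 0.00969189] [-0.45681311 -0.62860446  1.19281393]
0.02927812019200671 [ 0.59572199 -0.01749978  0.20452037] [ 0.55359438 -0.10698843 -0.12189886] 37.0917
```

View pics/rheld.png

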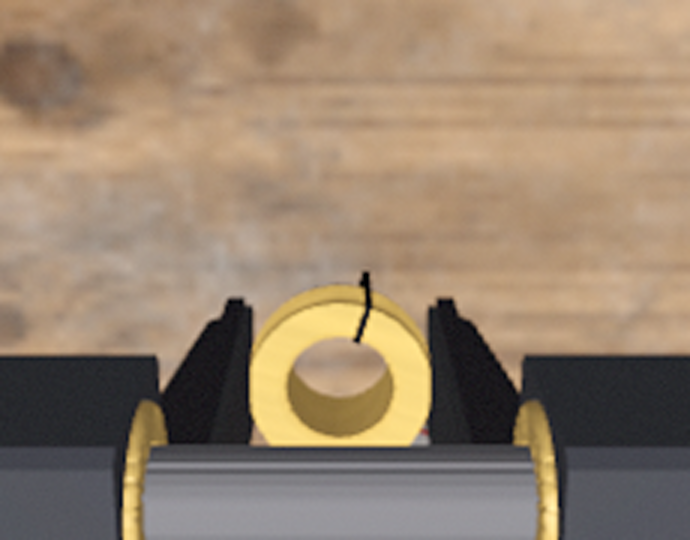

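View pics/ralign.png

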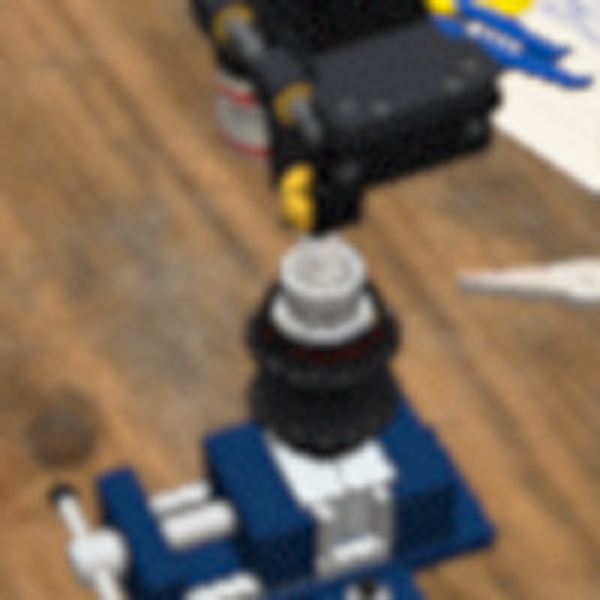

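```bash
python3 - <<'E'
from h import *
from station import *
import json
k=np.load("k.npy"); f0=np.load("f0.npy")
x,y,z=descend(.5959,-.0176,.205,.1765,k,f0,step=.002,fstop=5,feed=.04,flat=8)
if z<.178: x,y,z=descend(x,y,z,.168,k,f0,step=.0005,fstop=10,g=0,feed=.025)
json.dump([x,y,z],open("st.json","w"))
E
```

```text
0.203 [ 0.5959 -0.0176] [ 0.5956 -0.0175  0.2022] [-0.8  0.4 -0.2] 37.39
0.201 [ 0.5959 -0.0176] [ 0.5956 -0.0175  0.2003] [ 0.3  0.2 -1.9] 37.64
0.199 [ 0.5959 -0.0176] [ 0.5957 -0.0175  0.1983] [ 0.6  0.2 -0.2] 37.89
0.197 [ 0.5959 -0.0176] [ 0.5957 -0.0175  0.1963] [-0.8  0.3 -0.5] 38.14
0.195 [ 0.5959 -0.0176] [ 0.5956 -0.0175  0.1944] [-0.2  0.6 -0.6] 38.39
0.193 [ 0.5959 -0.0176] [ 0.5956 -0.0175  0.1923] [-0.  -0.2  0.4] 38.64
0.191 [ 0.5959 -0.0176] [ 0.5956 -0.0175  0.1903] [-0.4 -0.6  0.9] 38.89
0.189 [ 0.5959 -0.0176] [ 0.5956 -0.0175  0.1883] [-1.7  0.1 -0.1] 39.14
0.187 [ 0.5957 -0.0176] [ 0.5955 -0.0175  0.1864] [-1.6 -0.5 -1.3] 39.39
0.185 [ 0.5956 -0.0176] [ 0.5954 -0.0174  0.1844] [-0.9  0.1  0.1] 39.64
0.183 [ 0.5956 -0.0176] [ 0.5954 -0.0175  0.1824] [-1.   0.2 -0.1] 39.89
0.181 [ 0.5955 -0.0176] [ 0.5954 -0.0175  0.1804] [-0.9 -0.4  0.7] 40.14
0.179 [ 0.5954 -0.0177] [ 0.5952 -0.0175  0.1784] [0.2 0.3 0.1] 40.39
0.177 [ 0.5954 -0.0177] [ 0.5952 -0.0175  0.1764] [-0.8  0.6  0.4] 40.64
0.175 [ 0.5954 -0.0177] [ 0.5953 -0.0175  0.1745] [-1.  -0.2 -0.6] 40.89
0.1745 [ 0.5954 -0.0177] [ 0.5954 -0.0175  0.1742] [-0.3  0.2  0.1] 41.14
0.174 [ 0.5954 -0.0177] [ 0.5954 -0.0176  0.1738] [0.7 0.7 0.3] 41.39
0.1735 [ 0.5954 -0.0177] [ 0.5956 -0.0176  0.1736] [0.1 0.3 2.9] 41.64
0.173 [ 0.5954 -0.0177] [ 0.5957 -0.0176  0.1733] [ 0.7 -0.1  5.2] 41.89
0.1725 [ 0.5954 -0.0177] [ 0.5958 -0.0177  0.1732] [ 0.7 -0.5  5.7] 42.14
0.172 [ 0.5954 -0.0177] [ 0.5959 -0.0177  0.1731] [-0.   0.3  8. ] 42.39
0.1715 [ 0.5954 -0.0177] [ 0.596  -0.0177  0.1729] [-1.7  1.   8.7] 42.64
0.171 [ 0.5954 -0.0177] [ 0.596  -0.0177  0.1728] [-1.9  0.1 11. ] 42.89
```

```bash
python3 - <<'E'
from h import *
from station import *
import json
k=np.load("k.npy"); f0=np.load("f0.npy"); x,y,z=json.load(open("st.json"))
x,y,z=descend(x,y,z,.167,k,f0,step=.0005,fstop=14.8,g=0,feed=.025)
r.pause(.3); print(np.round(np.mean([telemetry.current_ft_force() for _ in range(5)],0)-f0,1))
# relax, release, lift
r.move_l([.5957+k[0],y+k[1],.1725],feed=.03,frame=q1); r.pause(.1)
print(np.round(telemetry.current_tcp_pos(),4),np.round(telemetry.current_ft_force()-f0,1))
claw.command_gripper(.050); r.pause(.1)
r.move_l([.5957+k[0],y+k[1],.23],feed=.12,frame=q1)
r.move_l([.667,-.0175,.235],feed=.2,frame=q1); r.pause(.25)
c=eyes.get_calibration("wrist"); im=eyes.snapshot("wrist")[:,:,::-1]
p=proj(c,[.5964,-.0163,.188]); u,v=p.astype(int); crop(im,u-60,max(v-60,0),u+60,v+60,5,"pics/fin_n.png"); print(u,v)
s=eyes.snapshot("scene")[:,:,::-1]; cv2.imwrite("pics/fin_sf.png",s)
t=eyes.snapshot("top")[:,:,::-1]; cv2.imwrite("pics/fin_t.png",t)
print(telemetry.current_time())
E
```

```text
0.1705 [ 0.5954 -0.0177] [ 0.5961 -0.0178  0.1728] [-2.6  1.4 11.6] 43.14
0.17 [ 0.5954 -0.0177] [ 0.5961 -0.0178  0.1727] [-3.5 -0.5 13. ] 43.39
0.1695 [ 0.5954 -0.0177] [ 0.5962 -0.0178  0.1726] [-4.3  0.5 14.5] 43.64
0.169 [ 0.5954 -0.0177] [ 0.5962 -0.0178  0.1726] [-5.1  0.7 16.6] 43.89
[-3.7  0.5 16.2]
[ 0.5958 -0.0177  0.173 ] [-1.1 -0.2  6.9]
312 100
46.825
```

View pics/fin_n.png

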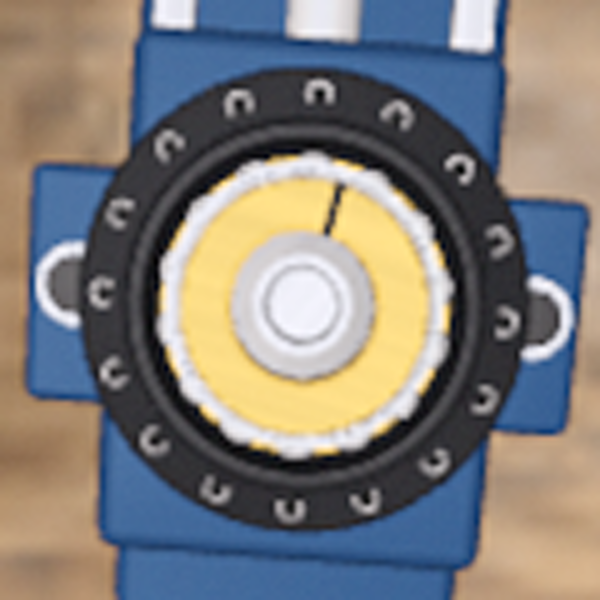

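View pics/fin_sf.png

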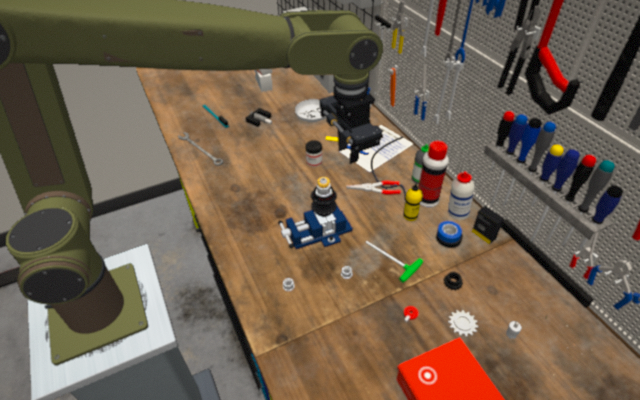

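The ring sits concentric round the axle, and the flange, balls, ring and axle share a centre at crop (304,303) to within about 1 mm. The grease jar, hex key and spoke key have not moved, and the gripper is clear. Handing in.

```bash
python3 - <<'E'
from station import *
r.finish_job(); print(telemetry.current_time())
E
```

```text
the job is handed in; nothing more can be done
the job is handed in; nothing more can be done
```

The cone and the lock ring are both on the axle, in the order asked, and I handed the job in at about 47 s of the 72 s allowed.

- **Cone:** I picked the middle of the three, which measured 40 mm across the rim; one of the others measured about 30 mm and the third looked the same size. I slid it over the axle and pressed until its height stopped changing. The peak was about 25 N downward with about 13 N sideways, roughly 29 N in total. That is close to the 30 N limit, because the sideways part rose while I was shifting the arm in x.
- **Shell:** Seen from straight above, the flange, ball ring and axle centres agreed to within about 0.7 mm, and the lower flange was fully hidden, so the shell stands true.
- **Lock ring:** I slid it over the axle taper down and pushed it home at about 16 N, with a further 4–5 N sideways. In the last pictures it sits level and concentric on the axle.
- **Other objects:** The grease jar, hex key and spoke key have not moved in the pictures, and the gripper was clear of everything.

**Disagreement:** the seated heights of cone and ring came out about 0.5–1 mm below the nominal values (cone 136.8 mm against 137.5 mm). I put this down to reading error and the arm giving under load, and did not check the heights any other way.

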